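Unscrew the cranked cap of the tall canister

ROBOT

A 7-joint arm with a two-finger parallel gripper is mounted at the origin on a cart in front of the work surface, level with it; the furniture and walls round the work are solid. World frame = base frame: x ahead of the robot, y to its left, z up, the work surface at z = 0. Lengths are in m, angles in rad, forces in N, time in s.
With the tool pointing down it reaches from about 0.35 to 0.9 m from the base axis. Payload 8.1 kg.
Tool frame: the origin (TCP) lies midway between the tips of the shut fingers; the grasp point (between the pads) lies robot.hold_point_z behind it (robot.hold_point_z is the distance from the TCP to the grasp point, in m); z points along the fingers, y is the direction in which the jaws open and shut (so a half turn about z gives the same grasp; the last joint's range is limited). The gripper opens to 85 mm and grips with 20 to 120 N. Pads are 22 mm wide; open, the fingers measure 114 mm over their backs; the gripper's body (76 mm by 85 mm) begins 54 mm behind the grasp point. The pads swing forward as they close: fully open they stand 13 mm farther back than shut.
Start: joints at [1.075, 0.434, 0.025, 1.573, -0.012, 1.134, -0.075], TCP at [0.239, -0.577, 0.231] pointing down, gripper open.
Joint ranges: [-2.62, 2.62], [-0.44, 2.09], [-1.27, 1.32], [0.08, 2.57], [-1.32, 4.46], [0.12, 2], [-2.74, 2.74]. Speed limits (rad/s): [2.22, 2.22, 3.01, 3.01, 3.14, 3.14, 3.14].

INTERFACE

Orientations are given as a unit quaternion [w, x, y, z].
In Python, from cell import robot gives the robot as it stands. The module is installed in compiled form; this text tells all that it offers.
- The arm moves only by the shell command python3 -m handwheel 'ROWS' [OPENING]. ROWS is JSON, a list of rows, each an object with "dp": the shift along the tool's x, y, z in m, a list of three; "twist": the turn, a rotation vector about the tool's x, y, z in degrees, a list of three. A call has 1 to 12 rows; each row is the pose to reach, as a shift and turn from the pose measured when the call began, along the tool's axes at that moment; what a row does not reach only later rows make up. A row lasts 1/8 s, in which the tool goes at most 62.5 mm and 10.7 degrees, less where a joint would pass 70% of its speed; a pose out of reach is approached as far as the arm can. A call with a gripper value outside its range is refused whole. OPENING is the opening, from -1 (shut) to 1 (fully open), set as the call begins (- or left out, the last holds). The fingers move at their own pace and stop on an object; the grip force is fixed at half the most. Time passes only in rows, so rows that repeat a pose let the fingers close. It gives the time, the measured TCP pose, the force and the opening at its end, in the units of the state.
- robot.get_state(): the state, without advancing time (a new reading comes with each control period).
- robot.capture(name): name is "scene" or "top" or "wrist"; returns (picture, depth): 384x512x3 uint8, blue, green, red; 384x512 float32, m along the optical axis (not along the pixel's ray), 0 where there is no reading.
- robot.calibration(name): a dict with "vfov" (degrees; the focal length in pixels is half the picture's height over the tangent of half this angle, whatever the lens; pixels are square), "cx", "cy" (the principal point, pixels), "R" (3x3) and "t" (3): a world point X has camera coordinates R X + t. Camera axes: x right, y down, z forward; pixel columns grow to the right and rows downward; lengths in m; the calibration is good to about 2 mm. The wrist camera is an equidistant fisheye: a pixel r from the principal point sees the ray r / f radians off the axis. A picture is of the moment at which its call begins: read the wrist's pose just before it. calibration takes no time and is no camera call; for the wrist camera it gives the pose at the moment of the call.
- robot.hand_in(): hands the job in, once; it reports no verdict.
Trained networks look in the newest picture that a camera, given by its name, has taken for a name from the list of things; names that differ only in an ending like _2 or _b are one class to them, and where a whole thing is asked for, a point or a joint stands for the part that bears it (a point fixed in the world has none). Each returns a list of dicts, best first, with "score" (0 to 1); they miss things now and then, are a little off and sometimes report something else, mostly with a low value. They report only what shows in the picture. A call takes as long as a camera call. They do not tell look-alikes from the thing itself.
- robot.spot_in(camera, query): "box" ([left, top, right, bottom] in pixels, round what is visible of it).
- robot.place_of(camera, query): "centre" ([column, row] in pixels: a listed point, or the origin of a listed thing).
The state is a dict: "time_s": time; "qpos": joint angles; "qd": joint speeds; "effort": joint torques, N m; "eef_pos": TCP position; "orientation": TCP orientation; "force": force on the tool from outside, world axes, zero at the start; "wrist_torque": the same for the moment, N m; "grip_width": finger opening in m.
Only numpy, scipy, OpenCV 4.12 (cv2) and the standard library are available. Lean on these libraries where they do the work, as an engineer would, in place of code of your own. Each camera call takes 0.05 s, during which the arm holds its last target.

TASK

Open the taller of the two steel canisters: wind its screw cap off counter-clockwise (seen from above) by the crank handle on top until the thread lets go, lift the cap straight up off the neck, and set it down gently, upright, on the middle of the flat ground-steel plate that lies on the bench near the canisters. Leave the shorter canister alone.

Things in the scene. Friction and masses are not known exactly. Their poses are not given: they have to be found in the camera images.
- cap_center (a point): Loose screw cap on the tall canister: ribbed metal cup, 58 mm wide, 33 mm high, 0.16 kg. Point on its axis, half-way up (16.5 mm above its lower rim); z up along the screw axis, x along the crank arm to the handle 45 mm off. Right-hand thread: rises 8 mm a turn (1 to 2 mm play), lets go after 1.9 turns from the start (2.1 is safe, more is fine); then 30 mm of lift clears the neck.
- handle_grip (a point): Point to grasp on the crank handle: upright black grip, 16 mm wide, from 23 mm below to 16 mm above this point, 45 mm from the cap's axis, 59 mm above cap_center; arm 34 and hub 29 mm below it. It spins on its pin, so the hand keeps its yaw all round the circle (3 N or so). Springs (150 N/m) let it give 12 mm along the arm, 10 mm down and 8 mm up: lifted, the cap hangs 8 mm low.
- tall_canister: The taller of two fixed round grey canisters, 76 mm wide, foot flange 104 mm, shoulder 80 mm above the bench; a threaded neck 45 mm wide and 29 mm high carries the loose cap. Origin: centre of its underside, on the bench; z up is the screw axis. Handle top about 175 mm above the bench at the start; the crank may point any way.
- short_canister: The shorter canister: same shape and cranked cap, but shoulder 45 mm and handle top 142 mm above the bench. Fixed, its cap does not turn; leave it alone. Origin: centre of its underside, on the bench.
- plate_top (a point): Loose flat plate of ground steel, 62 x 115 x 8 mm, on the bench. Point: centre of its upper face, 8 mm above the bench; y along its length, z up. The cap is to stand on its middle.
Mind the look-alikes: they are no part of the job. Leave any purple or turquoise look-alike of the part that bears cap_center alone.

How it is judged:
On the way, in this order (a step that is already met when the one before it is completed fails the run):
1. the cap has been wound up its thread by 11 mm or more while still level on the neck (z of cap_center in the frame of tall_canister between 0.1105 and 0.13 m and horizontal distance between cap_center and tall_canister below 0.006 m and angle between cap_center's own z axis and vertical below 0.17 rad), for 0.1 s.
2. the cap has been lifted clear of the neck (z of cap_center in the frame of tall_canister above 0.126 m).
At the end, for the whole second after the job is handed in: The cap stands at rest, upright within 10 degrees, with its lower rim on the plate and its axis within 25 mm of the plate's middle (horizontal distance between cap_center and plate_top below 0.025 m and z of cap_center in the frame of plate_top between 0.011 and 0.022 m and angle between cap_center's own z axis and vertical below 0.17 rad and linear speed of cap below 0.02 m/s); the robot touches nothing.
It fails at once if the shorter canister is pushed or pulled with more than 5 N (contact force between any of the arm, the fingers and short_canister above 5 N).
It fails at once if the cap is dropped: let go while its lower rim is more than 25 mm above the plate's level, away from the neck (horizontal distance between cap_center and tall_canister above 0.06 m and z of cap_center in the frame of plate_top above 0.042 m and contact force between the fingers and cap below 0.05 N).
It also fails if it takes over 70 s, if anything falls off the work surface, if the arm or the gripper's body presses on something with over 40 N, if the wrist force passes 120 N, or if a joint passes its speed limit or range.

## Working session

There is one attempt and no reset: what is moved stays moved. The work goes in short steps, Python scripts to look and compute and a shell command to move; the robot and the scene stay as the last step left them, time stands still between calls to the robot, and variables do not carry over. Pictures are saved under pics/ and viewed, and the job is handed in when it is done.

```bash
ls; mkdir -p pics; python3 - <<'E'
from cell import robot
import cv2
s=robot.get_state(); print({k:(v if not hasattr(v,'tolist') else v.tolist()) for k,v in s.items()}); print(robot.hold_point_z)
for n in("scene","top"):
    p,d=robot.capture(n); cv2.imwrite(f"pics/{n}0.png",p)
    print(n,robot.calibration(n))
    for q in("cap_center","handle_grip","tall_canister","short_canister","plate_top"):
        print(q,robot.place_of(n,q)[:4])
E
```

```text
pics
{'time_s': 0.0, 'qpos': [1.0754028451694935, 0.4352276973885729, 0.0249551005564784, 1.5741402093315304, -0.01159214671798882, 1.1339779077354741, -0.07510273626213884], 'qd': [-0.0012182650713060338, -0.0006102841803343865, -5.230639583765245e-05, -0.0010566041833075576, 0.0004597812807209163, 0.0003854729296264396, 0.0007726231228380417], 'effort': [-0.0002573105666670017, -67.04730749130249, 1.0251352563500404, -31.620930433273315, 0.015560571919195354, 0.01235376053955406, -1.0682569495656935e-05], 'eef_pos': [0.2389849250050095, -0.5769388504075061, 0.23050615450564038], 'orientation': [-0.0007713021431503119, 0.9807809691651459, 0.19511033754690707, -0.00022759352641670195], 'force': [-0.25735148829158494, 0.24838537145456524, 1.1888408110946438], 'wrist_torque': [-0.00873002718892187, 0.03964638352198814, -0.02951744347723316], 'grip_width': 0.08545079102542806}
0.0187
scene {'vfov': 47.817773986277594, 'cx': 259.3562945810051, 'cy': 204.28585057829443, 'R': array([[-0.68062105, -0.73260715,  0.00646126],
       [-0.51012292,  0.46755741, -0.72191736],
       [ 0.52586081
[... 571 characters left out ...]
 262.07641285214163, 'cy': 187.7713900301725, 'R': array([[-0.022553  , -0.99973545,  0.0045159 ],
       [-0.99405134,  0.02194289, -0.10667916],
       [ 0.10655185, -0.00689497, -0.99428324]]), 't': array([0.02646089, 0.49206884, 0.93602843])}
cap_center [{'centre': [268.5, 158.9], 'score': 0.86}, {'centre': [263.3, 234.5], 'score': 0.79}, {'centre': [151.5, 199.0], 'score': 0.67}]
handle_grip [{'centre': [269.0, 213.3], 'score': 0.96}, {'centre': [140.6, 178.4], 'score': 0.68}, {'centre': [256.7, 140.5], 'score': 0.57}]
tall_canister [{'centre': [264.2, 169.2], 'score': 0.57}]
short_canister [{'centre': [370.9, 148.5], 'score': 0.56}]
plate_top [{'centre': [321.5, 200.8], 'score': 0.97}]
```

```bash
python3 - <<'E'
import cv2
for n in("scene","top"):
    p=cv2.imread(f"pics/{n}0.png"); cv2.imwrite(f"pics/{n}0b.png",cv2.resize(p,(800,600),interpolation=cv2.INTER_CUBIC))
E
```

```text
(no output)
```

View pics/scene0.png

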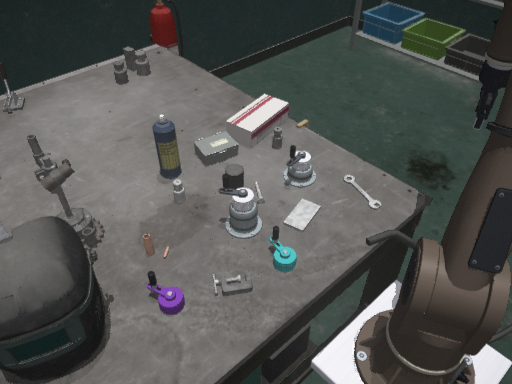

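View pics/top0.png

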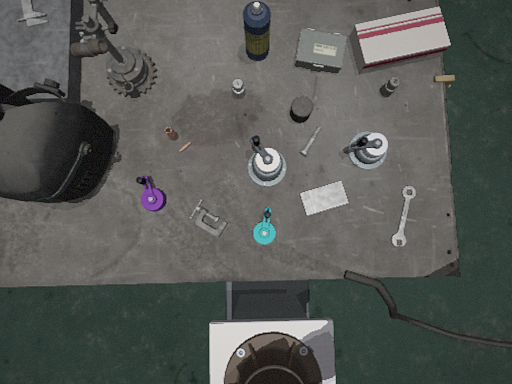

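Candidates for the cap: the steel one on the taller canister, scene (243,200) and top (268,158). The others are the short canister's cap at scene (298,160) / top (372,147), a turquoise look-alike at scene (285,257) / top (264,233), and a purple one at scene (171,300) / top (152,198). I choose the first because it is the steel cap on the taller canister. Next I measure it and check it in a close crop.

```bash
cat > h.py <<'E'
import numpy as np,cv2
from cell import robot
def cloud(n):
    p,d=robot.capture(n);c=robot.calibration(n)
    f=p.shape[0]/2/np.tan(np.radians(c['vfov']/2))
    v,u=np.mgrid[:p.shape[0],:p.shape[1]].astype(float)
    X=np.stack([(u-c['cx'])/f*d,(v-c['cy'])/f*d,d],-1)
    W=(X-c['t'])@c['R']
    W[d<=0]=np.nan
    return p,W,c,f
def at_z(c,f,uv,z):
    r=c['R'].T@np.array([(uv[0]-c['cx'])/f,(uv[1]-c['cy'])/f,1]); o=-c['R'].T@c['t']
    return o+r*(z-o[2])/r[2]
E
python3 - <<'E'
from h import *
import cv2
np.set_printoptions(precision=4,suppress=True)
zs=dict(cap_center=.0995,handle_grip=.1585,tall_canister=0,short_canister=0,plate_top=.008)
for n,b,sb,pb in(("scene",(205,170,275,245),(270,140,330,195),(270,190,330,235)),("top",(235,120,300,195),(335,125,400,180),(290,175,355,220))):
    p,W,c,f=cloud(n)
    for q,z in zs.items():
        for r in robot.place_of(n,q)[:3]: print(n,q,r['score'],at_z(c,f,r['centre'],z))
    w=W[b[1]:b[3],b[0]:b[2]].reshape(-1,3)
    for lo,hi in((.004,.012),(.075,.085),(.11,.122),(.122,.14),(.15,.2)):
        k=w[(w[:,2]>lo)&(w[:,2]<hi)]
        print(' band',lo,hi,len(k),k.mean(0) if len(k) else '',k.min(0) if len(k) else '',k.max(0) if len(k) else '')
    w=W[pb[1]:pb[3],pb[0]:pb[2]].reshape(-1,3);k=w[(w[:,2]>.004)&(w[:,2]<.013)]
    print(' plate',len(k),np.median(k,0),cv2.minAreaRect(k[:,:2].astype(np.float32)*1000))
    cr=p[b[1]:b[3],b[0]:b[2]]; cv2.imwrite(f"pics/crop_{n}.png",cv2.resize(cr,None,fx=7,fy=7,interpolation=cv2.INTER_CUBIC))
E
```

```text
scene cap_center 0.7 [0.5451 0.0012 0.0995]
scene cap_center 0.69 [0.4096 0.3179 0.0995]
scene cap_center 0.57 [0.3294 0.0601 0.0995]
scene handle_grip 0.9 [0.4477 0.3391 0.1585]
scene handle_grip 0.86 [0.3665 0.0678 0.1585]
scene handle_grip 0.65 [0.5876 0.0292 0.1585]
scene tall_canister 0.73 [0.549  0.0013 0.    ]
scene tall_canister 0.56 [ 0.4709 -0.1572 -0.    ]
scene short_canister 0.71 [ 0.5852 -0.264   0.    ]
 band 0.004 0.012 388 [ 0.5615 -0.0113  0.0074] [ 0.4712 -0.2074  0.004 ] [0.7909 0.1254 0.012 ]
 band 0.075 0.085 148 [0.5294 0.0151 0.0794] [ 0.4188 -0.0313  0.0751] [0.5764 0.0389 0.085 ]
 band 0.11 0.122 223 [0.5464 0.0093 0.1162] [ 0.5197 -0.0262  0.1101] [0.5999 0.043  0.122 ]
 band 0.122 0.14 152 [0.5664 0.0166 0.1259] [ 0.5366 -0.0096  0.122 ] [0.6034 0.0445 0.1394]
 band 0.15 0.2 61 [0.5837 0.0304 0.1654] [0.5774 0.0206 0.1501] [0.5929 0.0377 0.1762]
 plate 648 [ 0.4614 -0.1432  0.0084] ((470.5797119140625, -161.9307861328125), (159.37454223632812, 176.11691284179688), 52.42432403564453)
top cap_center 0.87 [ 0.5567 -0.0077  0.0995]
top cap_center 0.87 [0.459  
[... 285 characters left out ...]
 ]
top short_canister 0.91 [ 0.5983 -0.2744  0.    ]
top plate_top 0.71 [ 0.4607 -0.1501  0.008 ]
 band 0.004 0.012 399 [0.5434 0.0018 0.0071] [ 0.4816 -0.0887  0.004 ] [0.6774 0.0836 0.012 ]
 band 0.075 0.085 136 [0.535  0.0026 0.0795] [ 0.516  -0.0328  0.0753] [0.572  0.0369 0.0837]
 band 0.11 0.122 337 [0.5486 0.0007 0.1164] [ 0.5227 -0.0283  0.1101] [0.6018 0.0422 0.1219]
 band 0.122 0.14 203 [0.5648 0.0117 0.1259] [ 0.5394 -0.0112  0.122 ] [0.6059 0.0421 0.1368]
 band 0.15 0.2 53 [0.5866 0.0274 0.1712] [0.5807 0.0208 0.1533] [0.5958 0.0347 0.1775]
 plate 1030 [ 0.4653 -0.1479  0.0089] ((467.64434814453125, -139.8501739501953), (112.6928939819336, 167.80223083496094), 3.8490331172943115)
```

View pics/crop_top.png

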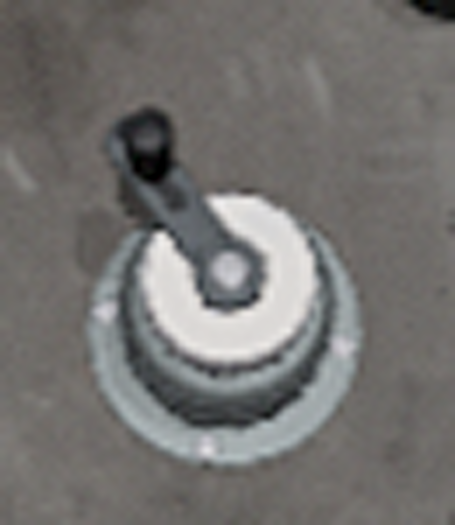

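View pics/crop_scene.png

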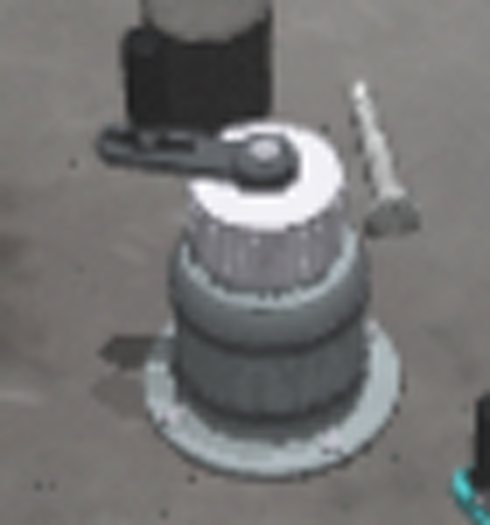

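The top crop shows the steel ribbed cap with a white top. The arm runs up-left from the hub at top (268,158) to the black handle at (256,140). The scene crop shows the same cap on the taller canister, so the choice is confirmed. Next I refine the axis, the plate and the nearby obstacles.

```bash
python3 - <<'E'
from h import *
from scipy.optimize import least_squares
np.set_printoptions(precision=4,suppress=True)
def circ(P,r):
    return least_squares(lambda q:np.hypot(P[:,0]-q[0],P[:,1]-q[1])-r,P.mean(0),loss='soft_l1',f_scale=.001).x
for n,b in(("scene",(205,170,275,245)),("top",(235,120,300,195))):
    p,W,c,f=cloud(n)
    g=cv2.cvtColor(p,cv2.COLOR_BGR2GRAY); m=np.zeros_like(g); m[b[1]:b[3],b[0]:b[2]]=(g[b[1]:b[3],b[0]:b[2]]>190)
    m=cv2.morphologyEx(m,cv2.MORPH_OPEN,np.ones((3,3),np.uint8))
    cs,_=cv2.findContours(m,cv2.RETR_EXTERNAL,cv2.CHAIN_APPROX_NONE); k=max(cs,key=cv2.contourArea)
    h=cv2.convexHull(k)[:,0]
    P=np.array([at_z(c,f,q,.116)[:2] for q in h]); print(n,'captop',circ(P,.029),circ(P,.027), cv2.minEnclosingCircle((P*1000).astype(np.float32)))
    # plate bright
    pb=(270,190,330,235) if n=='scene' else (290,175,355,220)
    sub=W[pb[1]:pb[3],pb[0]:pb[2]]; gg=g[pb[1]:pb[3],pb[0]:pb[2]]
    mm=((gg>130)).astype(np.uint8); cs,_=cv2.findContours(mm,cv2.RETR_EXTERNAL,cv2.CHAIN_APPROX_NONE); k=max(cs,key=cv2.contourArea)[:,0]+[pb[0],pb[1]]
    P=np.array([at_z(c,f,q,.008)[:2] for q in k]); print(' plate',cv2.minAreaRect((P*1000).astype(np.float32)))
    w=W.reshape(-1,3); w=w[~np.isnan(w[:,0])]
    for x0,x1,y0,y1,nm in((.45,.72,-.2,.2,'near'),):
        k=w[(w[:,0]>x0)&(w[:,0]<x1)&(w[:,1]>y0)&(w[:,1]<y1)&(w[:,2]>.03)]
        k=k[np.hypot(k[:,0]-.551,k[:,1])>.06]
        for cell in sorted(set(map(tuple,np.round(k[:,:2]/.04).astype(int)))):
            s=k[(np.round(k[:,:2]/.04).astype(int)==cell).all(1)]
            if len(s)>8: print('  obst',np.array(cell)*.04,s[:,2].max(),len(s))
E
```

```text
scene captop [0.5509 0.002 ] [0.5485 0.0024] ((549.3055419921875, 1.8509272336959839), 28.45340347290039)
 plate ((480.2256164550781, -160.788818359375), (113.44941711425781, 163.49114990234375), 48.97350311279297)
  obst [0.6  0.04] 0.12547051929042036 10
  obst [ 0.68 -0.12] 0.06547791890736161 42
  obst [ 0.68 -0.08] 0.06671558703575417 182
  obst [ 0.72 -0.12] 0.0666493892055583 17
  obst [ 0.72 -0.08] 0.06774362901868979 47
top captop [0.5518 0.0027] [0.5508 0.0017] ((551.4733276367188, 2.2095274925231934), 28.41689109802246)
 plate ((464.3025207519531, -146.98974609375), (63.77458190917969, 117.1038818359375), 15.534955978393555)
  obst [0.6  0.04] 0.12689905554605097 11
  obst [ 0.68 -0.12] 0.06798375890786026 77
  obst [ 0.68 -0.08] 0.06702808381456271 192
  obst [ 0.72 -0.12] 0.06558466573351461 42
  obst [ 0.72 -0.08] 0.06613016475154718 92
```

```bash
cat >> h.py <<'E'
from scipy.spatial.transform import Rotation as Ro
def tool():
    s=robot.get_state(); q=np.array(s['orientation']); return s,np.array(s['eef_pos']),Ro.from_quat(q[[1,2,3,0]]).as_matrix()
def to(P):
    s,p,R=tool(); return R.T@(np.array(P)-p)
E
python3 -c "
from h import *
s,p,R=tool(); print(R); print(to([.5866,.028,.26]))"
```

```text
[[ 9.23871901e-01  3.82701855e-01 -7.52145805e-07]
 [ 3.82701854e-01 -9.23871898e-01 -7.92436616e-05]
 [-3.10215827e-05  7.29231448e-05 -9.99999997e-01]]
[ 0.55263742 -0.42639901 -0.02872449]
```

```bash
python3 -m handwheel '[{"dp":[0.02,-0.015,-0.029],"twist":[0,0,0]},{"dp":[0.06,-0.046,-0.029],"twist":[0,0,0]},{"dp":[0.11,-0.085,-0.029],"twist":[0,0,0]},{"dp":[0.16,-0.123,-0.029],"twist":[0,0,0]},{"dp":[0.21,-0.162,-0.029],"twist":[0,0,0]},{"dp":[0.26,-0.2,-0.029],"twist":[0,0,0]},{"dp":[0.31,-0.24,-0.029],"twist":[0,0,0]},{"dp":[0.36,-0.278,-0.029],"twist":[0,0,0]},{"dp":[0.41,-0.316,-0.029],"twist":[0,0,0]},{"dp":[0.46,-0.355,-0.029],"twist":[0,0,0]},{"dp":[0.5,-0.386,-0.029],"twist":[0,0,0]},{"dp":[0.53,-0.409,-0.029],"twist":[0,0,0]}]' 1
python3 - <<'E'
from h import *
s,p,R=tool(); print(p,s['qpos'],to([.5866,.028,.26]))
E
```

```text
time_s: 2.8
eef_pos: [0.5733, 0.0064, 0.2604]
orientation: [-0.0, 0.981, 0.196, 0.0]
force: [-0.4, -1.9, -0.3]
grip_width: 0.0854
[0.57325112 0.00635578 0.26037879] [ 0.11868263  0.35000352 -0.300924    1.64125261  0.10996084  1.16651802
 -1.38391613] [ 0.02065272 -0.01483615  0.00040251]
```

```bash
python3 -m handwheel '[{"dp":[0.0,0,0],"twist":[0,0,0]},{"dp":[0,0,0],"twist":[0,0,0]}]'
python3 - <<'E'
from h import *
np.set_printoptions(precision=4,suppress=True)
c=robot.calibration('wrist');s,p0,R0=tool()
p,d=robot.capture('wrist'); cv2.imwrite('pics/w1.png',p)
print(c,p0)
f=192/np.radians(c['vfov']/2)
f2=192/np.tan(np.radians(c['vfov']/2)); print(f,f2)
def ray(uv,z,f=f2):
    x,y=uv[0]-c['cx'],uv[1]-c['cy']; r=np.hypot(x,y); th=r/f
    v=np.array([x/r*np.sin(th),y/r*np.sin(th),np.cos(th)]); w=c['R'].T@v; o=-c['R'].T@c['t']; return o+w*(z-o[2])/w[2]
for q,z in(('handle_grip',.1585),('cap_center',.0995),('tall_canister',0),('plate_top',.008)):
    for r in robot.place_of('wrist',q)[:3]: print(q,r,ray(r['centre'],z))
E
```

```text
time_s: 3.05
eef_pos: [0.573, 0.0057, 0.2602]
orientation: [-0.0, 0.981, 0.196, -0.0]
force: [-0.9, 0.2, -0.7]
grip_width: 0.0854
{'vfov': 65.70646984690485, 'cx': 256.6656994420288, 'cy': 193.72842349550265, 'R': array([[ 0.3853, -0.9228,  0.0004],
       [-0.8854, -0.3695,  0.2821],
       [-0.2601, -0.109 , -0.9594]]), 't': array([-0.216 ,  0.4635,  0.5562])} [0.573  0.0057 0.2602]
334.84646769620986 297.3186396354542
handle_grip {'centre': [33.6, 132.0], 'score': 0.93} [0.5453 0.2372 0.1585]
handle_grip {'centre': [237.5, 167.0], 'score': 0.89} [0.5874 0.0286 0.1585]
handle_grip {'centre': [212.8, 277.7], 'score': 0.6} [0.4772 0.0114 0.1585]
cap_center {'centre': [57.7, 159.1], 'score': 0.79} [0.5034 0.2381 0.0995]
cap_center {'centre': [204.6, 279.1], 'score': 0.7} [0.4322 0.0148 0.0995]
cap_center {'centre': [254.3, 197.5], 'score': 0.58} [ 0.5512 -0.0012  0.0995]
tall_canister {'centre': [254.1, 177.6], 'score': 0.74} [ 0.5493 -0.0009  0.    ]
plate_top {'centre': [317.2, 264.5], 'score': 0.83} [ 0.4621 -0.1424  0.008 ]
```

View pics/w1.png

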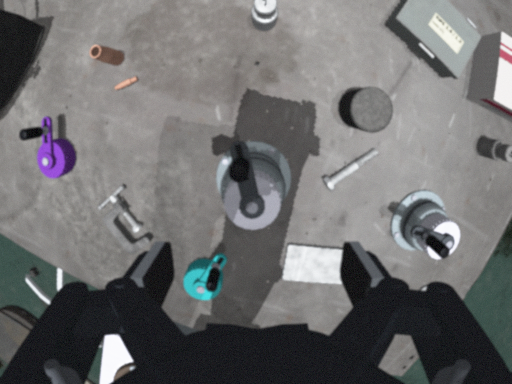

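The wrist picture shows the handle at (238,167) and the cap hub at (253,207). It agrees with the other cameras: handle at (0.587, 0.0285), axis at (0.551, 0.001).

```bash
python3 -c "
from h import *
print(to([.587,.0285,.26]),to([.587,.0285,.139]))"
```

```text
[ 0.0219377  -0.0163436   0.00054742] [ 0.02185661 -0.0163361   0.12154739]
```

```bash
python3 -m handwheel '[{"dp":[0.011,-0.008,0],"twist":[0,0,0]},{"dp":[0.0219,-0.0163,0.0],"twist":[0,0,0]},{"dp":[0.0219,-0.0163,0.0],"twist":[0,0,0]},{"dp":[0.0219,-0.0163,0.02],"twist":[0,0,0]},{"dp":[0.0219,-0.0163,0.045],"twist":[0,0,0]},{"dp":[0.0219,-0.0163,0.07],"twist":[0,0,0]},{"dp":[0.0219,-0.0163,0.09],"twist":[0,0,0]},{"dp":[0.0219,-0.0163,0.11],"twist":[0,0,0]},{"dp":[0.0219,-0.0163,0.1215],"twist":[0,0,0]},{"dp":[0.0219,-0.0163,0.1215],"twist":[0,0,0]},{"dp":[0.0219,-0.0163,0.1215],"twist":[0,0,0]}]' 1
python3 - <<'E'
from h import *
p,d=robot.capture('wrist'); cv2.imwrite('pics/w2.png',p)
E
```

```text
time_s: 4.68
eef_pos: [0.5875, 0.0286, 0.1398]
orientation: [-0.0, 0.981, 0.195, 0.001]
force: [0.4, 0.3, 0.7]
grip_width: 0.0854
```

View pics/w2.png

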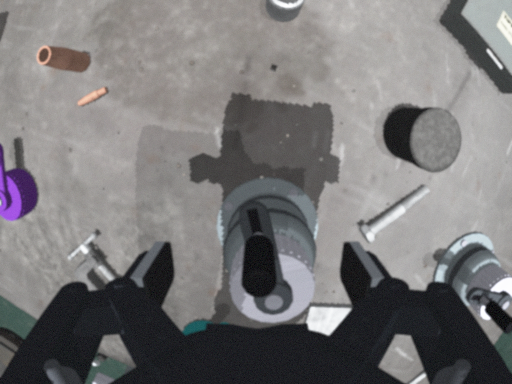

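The handle stands midway between the open pads, at about (259,265). I close on it.

```bash
python3 -m handwheel '[{"dp":[0,0,0],"twist":[0,0,0]},{"dp":[0,0,0],"twist":[0,0,0]},{"dp":[0,0,0],"twist":[0,0,0]},{"dp":[0,0,0],"twist":[0,0,0]},{"dp":[0,0,0],"twist":[0,0,0]},{"dp":[0,0,0],"twist":[0,0,0]}]' -1
python3 - <<'E'
from h import *
np.set_printoptions(precision=4,suppress=True)
s,p,R=tool(); print(p,s['grip_width'],s['force'])
c=np.array([.551,.001]); v=p[:2]-c; a0=np.degrees(np.arctan2(v[1],v[0])); print(a0,np.hypot(*v))
for st in range(0,1):
  for i in range(1,13):
    a=np.radians(a0+15*i); P=[c[0]+.045*np.cos(a),c[1]+.045*np.sin(a),p[2]+.008*15*i/360]; print(15*i,R.T@(np.array(P)-p))
E
```

```text
time_s: 5.48
eef_pos: [0.5877, 0.0286, 0.1399]
orientation: [-0.0, 0.981, 0.195, 0.001]
force: [-0.5, -0.3, -0.1]
grip_width: 0.0143
[0.5877 0.0286 0.1399] 0.01426300603241259 [-0.4879 -0.346  -0.0577]
36.97474219285142 0.04587985373173533
15 [-0.0052 -0.0107 -0.0003]
30 [-0.0123 -0.0201 -0.0007]
45 [-0.0216 -0.0273 -0.0011]
60 [-0.0324 -0.0319 -0.0014]
75 [-0.044  -0.0336 -0.0018]
90 [-0.0557 -0.0321 -0.0021]
105 [-0.0665 -0.0277 -0.0025]
120 [-0.0759 -0.0207 -0.0028]
135 [-0.0832 -0.0114 -0.0032]
150 [-0.0878 -0.0006 -0.0035]
165 [-0.0894  0.011  -0.0038]
180 [-0.088   0.0227 -0.0042]
```

```bash
python3 -m handwheel '[{"dp":[-0.0052,-0.0107,-0.0003],"twist":[0,0,0]},{"dp":[-0.0123,-0.0201,-0.0007],"twist":[0,0,0]},{"dp":[-0.0216,-0.0273,-0.0011],"twist":[0,0,0]},{"dp":[-0.0324,-0.0319,-0.0014],"twist":[0,0,0]},{"dp":[-0.044,-0.0336,-0.0018],"twist":[0,0,0]},{"dp":[-0.0557,-0.0321,-0.0021],"twist":[0,0,0]}]'
cat > ring.py <<'E'
from h import *
import sys
np.set_printoptions(precision=4,suppress=True)
A0=37.0;Z0=.1399
done=float(sys.argv[1]); step=float(sys.argv[2]); n=int(sys.argv[3])
s,p,R=tool(); c=np.array([.551,.001]); v=p[:2]-c
print('ang',np.degrees(np.arctan2(v[1],v[0])),'cmd',(A0+done)%360,'r',np.hypot(*v),'z',p[2],'F',s['force'],s['grip_width'],s['qpos'])
for i in range(1,n+1):
    t=done+step*i;a=np.radians(A0+t); print(t,np.round(R.T@(np.array([c[0]+.045*np.cos(a),c[1]+.045*np.sin(a),Z0+.008*t/360])-p),4).tolist())
E
python3 ring.py 90 15 12
```

```text
time_s: 6.22
eef_pos: [0.5231, 0.0366, 0.142]
orientation: [-0.0, 0.981, 0.195, 0.001]
force: [0.6, -0.1, -0.5]
grip_width: 0.0146
ang 128.06462461507712 cmd 127.0 r 0.045251045308808406 z 0.14201966404079175 F [ 0.5543 -0.0976 -0.486 ] 0.01455081085023851 [ 0.0649  0.3917 -0.3092  1.9084  0.1536  0.862  -1.4998]
105.0 [-0.01, 0.0044, -0.0002]
120.0 [-0.0194, 0.0115, -0.0006]
135.0 [-0.0266, 0.0207, -0.0009]
150.0 [-0.0312, 0.0315, -0.0013]
165.0 [-0.0329, 0.0432, -0.0016]
180.0 [-0.0315, 0.0548, -0.0019]
195.0 [-0.0271, 0.0657, -0.0022]
210.0 [-0.02, 0.0751, -0.0026]
225.0 [-0.0107, 0.0824, -0.0029]
240.0 [0.0001, 0.087, -0.0032]
255.0 [0.0117, 0.0886, -0.0035]
270.0 [0.0234, 0.0872, -0.0038]
```

```bash
python3 -m handwheel '[{"dp":[-0.01,0.0044,-0.0002],"twist":[0,0,0]},{"dp":[-0.0194,0.0115,-0.0006],"twist":[0,0,0]},{"dp":[-0.0266,0.0207,-0.0009],"twist":[0,0,0]},{"dp":[-0.0312,0.0315,-0.0013],"twist":[0,0,0]},{"dp":[-0.0329,0.0432,-0.0016],"twist":[0,0,0]},{"dp":[-0.0315,0.0548,-0.0019],"twist":[0,0,0]},{"dp":[-0.0271,0.0657,-0.0022],"twist":[0,0,0]},{"dp":[-0.02,0.0751,-0.0026],"twist":[0,0,0]},{"dp":[-0.0107,0.0824,-0.0029],"twist":[0,0,0]},{"dp":[0.0001,0.087,-0.0032],"twist":[0,0,0]},{"dp":[0.0117,0.0886,-0.0035],"twist":[0,0,0]},{"dp":[0.0234,0.0872,-0.0038],"twist":[0,0,0]}]'
python3 ring.py 270 15 12
```

```text
time_s: 7.72
eef_pos: [0.5789, -0.0346, 0.1458]
orientation: [0.0, 0.981, 0.195, 0.001]
force: [-0.9, -0.5, 0.5]
grip_width: 0.0143
ang -51.89102086292168 cmd 307.0 r 0.04520398132342888 z 0.14581335897051362 F [-0.8782 -0.5181  0.5317] 0.014329168575369353 [ 0.1674  0.4643 -0.2775  1.7723  0.154   0.9241 -1.3524]
285.0 [0.01, -0.0044, -0.0004]
300.0 [0.0194, -0.0114, -0.0007]
315.0 [0.0266, -0.0207, -0.001]
330.0 [0.0312, -0.0315, -0.0014]
345.0 [0.0329, -0.0431, -0.0017]
360.0 [0.0314, -0.0548, -0.002]
375.0 [0.0271, -0.0657, -0.0024]
390.0 [0.02, -0.0751, -0.0027]
405.0 [0.0107, -0.0823, -0.0031]
420.0 [-0.0001, -0.0869, -0.0035]
435.0 [-0.0117, -0.0885, -0.0038]
450.0 [-0.0234, -0.0871, -0.0042]
```

```bash
python3 -m handwheel '[{"dp":[0.01,-0.0044,-0.0004],"twist":[0,0,0]},{"dp":[0.0194,-0.0114,-0.0007],"twist":[0,0,0]},{"dp":[0.0266,-0.0207,-0.001],"twist":[0,0,0]},{"dp":[0.0312,-0.0315,-0.0014],"twist":[0,0,0]},{"dp":[0.0329,-0.0431,-0.0017],"twist":[0,0,0]},{"dp":[0.0314,-0.0548,-0.002],"twist":[0,0,0]},{"dp":[0.0271,-0.0657,-0.0024],"twist":[0,0,0]},{"dp":[0.02,-0.0751,-0.0027],"twist":[0,0,0]},{"dp":[0.0107,-0.0823,-0.0031],"twist":[0,0,0]},{"dp":[-0.0001,-0.0869,-0.0035],"twist":[0,0,0]},{"dp":[-0.0117,-0.0885,-0.0038],"twist":[0,0,0]},{"dp":[-0.0234,-0.0871,-0.0042],"twist":[0,0,0]}]'
python3 ring.py 450 15 12
python3 - <<'E'
from h import *
p,d=robot.capture('wrist'); cv2.imwrite('pics/w3.png',p)
p,d=robot.capture('scene'); cv2.imwrite('pics/s3.png',cv2.resize(p[130:270,180:340],(800,700))[:600])
E
```

```text
time_s: 9.22
eef_pos: [0.5231, 0.0365, 0.15]
orientation: [0.0, 0.981, 0.195, 0.001]
force: [1.6, 0.5, 0.3]
grip_width: 0.0144
ang 128.1935419058897 cmd 127.0 r 0.04516859283546498 z 0.1500010323364211 F [1.5792 0.4698 0.2712] 0.014420954933526877 [ 0.0622  0.3811 -0.3044  1.9002  0.1453  0.8794 -1.4918]
465.0 [-0.0099, 0.0043, -0.0003]
480.0 [-0.0193, 0.0114, -0.0006]
495.0 [-0.0266, 0.0206, -0.0009]
510.0 [-0.0312, 0.0314, -0.0013]
525.0 [-0.0328, 0.0431, -0.0016]
540.0 [-0.0314, 0.0547, -0.0019]
555.0 [-0.027, 0.0656, -0.0023]
570.0 [-0.0199, 0.075, -0.0026]
585.0 [-0.0107, 0.0823, -0.0029]
600.0 [0.0001, 0.0868, -0.0032]
615.0 [0.0118, 0.0885, -0.0035]
630.0 [0.0234, 0.0871, -0.0038]
```

View pics/w3.png

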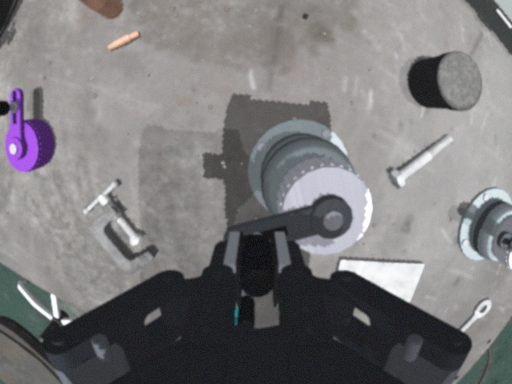

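View pics/s3.png

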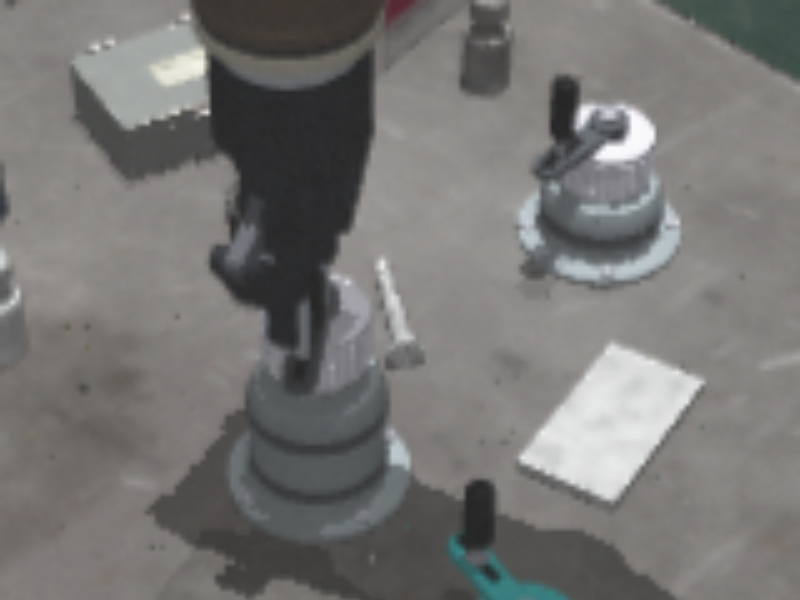

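The crank turned with the hand: the arm now runs from hub (335,215) to grip (258,245), and the cap is still level. I keep winding.

```bash
python3 -m handwheel '[{"dp":[-0.0099,0.0043,-0.0003],"twist":[0,0,0]},{"dp":[-0.0193,0.0114,-0.0006],"twist":[0,0,0]},{"dp":[-0.0266,0.0206,-0.0009],"twist":[0,0,0]},{"dp":[-0.0312,0.0314,-0.0013],"twist":[0,0,0]},{"dp":[-0.0328,0.0431,-0.0016],"twist":[0,0,0]},{"dp":[-0.0314,0.0547,-0.0019],"twist":[0,0,0]},{"dp":[-0.027,0.0656,-0.0023],"twist":[0,0,0]},{"dp":[-0.0199,0.075,-0.0026],"twist":[0,0,0]},{"dp":[-0.0107,0.0823,-0.0029],"twist":[0,0,0]},{"dp":[0.0001,0.0868,-0.0032],"twist":[0,0,0]},{"dp":[0.0118,0.0885,-0.0035],"twist":[0,0,0]},{"dp":[0.0234,0.0871,-0.0038],"twist":[0,0,0]}]'
python3 ring.py 630 15 12
```

```text
time_s: 10.82
eef_pos: [0.5782, -0.0357, 0.1537]
orientation: [0.0, 0.981, 0.195, 0.0]
force: [-0.3, -0.3, 0.1]
grip_width: 0.0144
ang -53.43870942123527 cmd 307.0 r 0.04564388245587499 z 0.15371902435872442 F [-0.2892 -0.2686  0.0659] 0.014441956346620629 [ 0.1638  0.4543 -0.2701  1.765   0.1462  0.941  -1.3451]
645.0 [0.0111, -0.0051, -0.0005]
660.0 [0.0204, -0.0122, -0.0008]
675.0 [0.0277, -0.0215, -0.0012]
690.0 [0.0323, -0.0323, -0.0015]
705.0 [0.0339, -0.0439, -0.0019]
720.0 [0.0324, -0.0556, -0.0022]
735.0 [0.028, -0.0664, -0.0026]
750.0 [0.021, -0.0758, -0.0029]
765.0 [0.0117, -0.0831, -0.0032]
780.0 [0.0009, -0.0876, -0.0036]
795.0 [-0.0107, -0.0893, -0.0039]
810.0 [-0.0224, -0.0878, -0.0043]
```

```bash
python3 -m handwheel '[{"dp":[0.0111,-0.0051,-0.0005],"twist":[0,0,0]},{"dp":[0.0204,-0.0122,-0.0008],"twist":[0,0,0]},{"dp":[0.0277,-0.0215,-0.0012],"twist":[0,0,0]},{"dp":[0.0323,-0.0323,-0.0015],"twist":[0,0,0]},{"dp":[0.0339,-0.0439,-0.0019],"twist":[0,0,0]},{"dp":[0.0324,-0.0556,-0.0022],"twist":[0,0,0]},{"dp":[0.028,-0.0664,-0.0022],"twist":[0,0,0]},{"dp":[0.021,-0.0758,-0.0022],"twist":[0,0,0]},{"dp":[0.0117,-0.0831,-0.0022],"twist":[0,0,0]},{"dp":[0.0009,-0.0876,-0.0022],"twist":[0,0,0]},{"dp":[-0.0107,-0.0893,-0.0022],"twist":[0,0,0]},{"dp":[-0.0224,-0.0878,-0.0022],"twist":[0,0,0]}]'
python3 ring.py 810 15 1
python3 - <<'E'
from h import *
p,d=robot.capture('wrist'); cv2.imwrite('pics/w4.png',p)
p,d=robot.capture('scene'); cv2.imwrite('pics/s4.png',cv2.resize(p[130:270,180:340],(800,700))[:600])
E
```

```text
time_s: 12.32
eef_pos: [0.5231, 0.0365, 0.1559]
orientation: [0.0, 0.981, 0.195, 0.0]
force: [0.2, -0.1, 0.2]
grip_width: 0.0142
ang 128.0848006750493 cmd 127.0 r 0.045162845636543776 z 0.15592622264675898 F [ 0.2473 -0.1191  0.2042] 0.014192271051328809 [ 0.0569  0.3738 -0.2978  1.8929  0.1389  0.8939 -1.4872]
825.0 [-0.01, 0.0043, -0.0023]
```

View pics/w4.png

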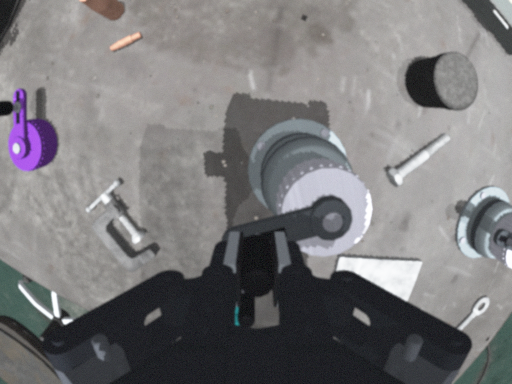

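View pics/s4.png

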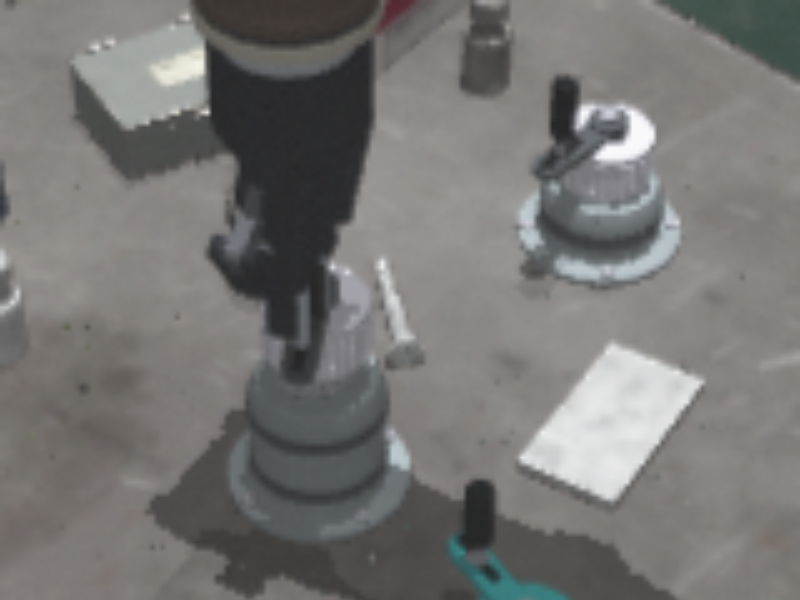

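The cap is wound up and level, with wrist forces near zero. Now I lift straight up.

```bash
python3 -m handwheel '[{"dp":[0,0,-0.004],"twist":[0,0,0]},{"dp":[0,0,-0.008],"twist":[0,0,0]},{"dp":[0,0,-0.012],"twist":[0,0,0]},{"dp":[0,0,-0.016],"twist":[0,0,0]},{"dp":[0,0,-0.02],"twist":[0,0,0]},{"dp":[0,0,-0.025],"twist":[0,0,0]},{"dp":[0,0,-0.03],"twist":[0,0,0]},{"dp":[0,0,-0.036],"twist":[0,0,0]},{"dp":[0,0,-0.042],"twist":[0,0,0]},{"dp":[0,0,-0.048],"twist":[0,0,0]},{"dp":[0,0,-0.054],"twist":[0,0,0]},{"dp":[0,0,-0.06],"twist":[0,0,0]}]'
python3 - <<'E'
from h import *
p,d=robot.capture('wrist'); cv2.imwrite('pics/w5.png',p)
p,d=robot.capture('scene'); cv2.imwrite('pics/s5.png',cv2.resize(p[130:270,180:340],(800,700))[:600])
E
```

```text
time_s: 13.92
eef_pos: [0.5225, 0.0356, 0.2162]
orientation: [0.001, 0.981, 0.194, -0.0]
force: [0.4, 0.5, -1.7]
grip_width: 0.0146
```

View pics/w5.png

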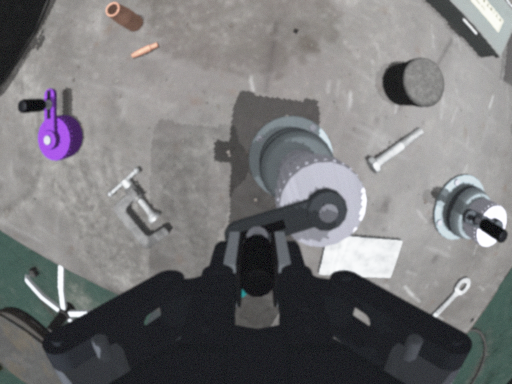

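View pics/s5.png

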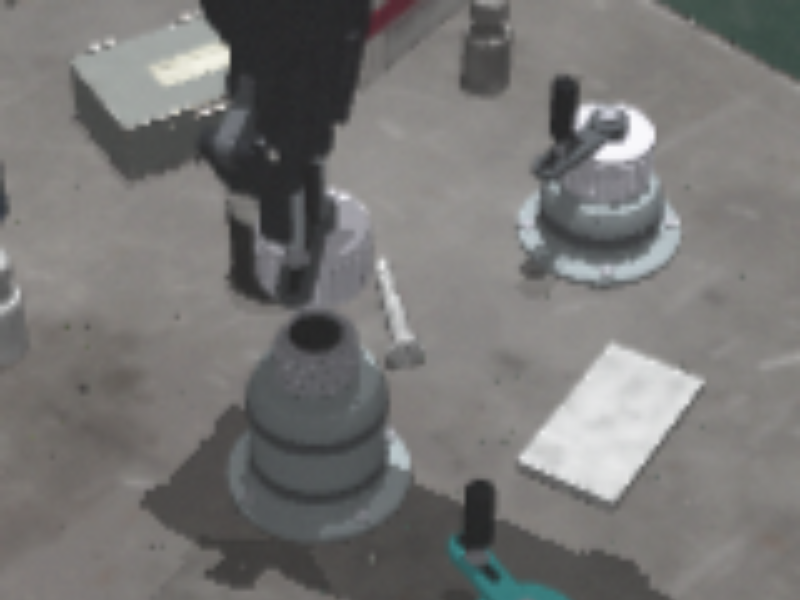

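The cap is off and hangs level, clear of the neck (scene crop: cap bottom about (310,300), neck top (315,330)). Now the move over the plate.

```bash
cat > meas.py <<'E'
from h import *
np.set_printoptions(precision=4,suppress=True)
import sys
def wcloud():
    c=robot.calibration('wrist'); p,d=robot.capture('wrist'); f=192/np.tan(np.radians(c['vfov']/2))
    v,u=np.mgrid[:384,:512].astype(float); x=u-c['cx'];y=v-c['cy']; r=np.hypot(x,y)+1e-9; th=r/f
    X=np.stack([x/r*np.tan(th)*d,y/r*np.tan(th)*d,d],-1); W=(X-c['t'])@c['R']; W[d<=0]=np.nan
    return p,W,c,f
def wray(c,f,uv,z):
    x,y=uv[0]-c['cx'],uv[1]-c['cy']; r=np.hypot(x,y); th=r/f
    w=c['R'].T@np.array([x/r*np.sin(th),y/r*np.sin(th),np.cos(th)]); o=-c['R'].T@c['t']; return o+w*(z-o[2])/w[2]
E
python3 - <<'E'
from meas import *
p,W,c,f=wcloud(); s,t,R=tool()
# cap top patch
for uv in((345,180),(300,190),(350,225),(328,210)): print(uv,W[uv[1],uv[0]])
zt=t[2]+.0187-.059-.008+.0165
print('hub',wray(c,f,(328,209),zt+.013),'exp z',zt)
# plate again
g=cv2.cvtColor(p,cv2.COLOR_BGR2GRAY)
for r in robot.place_of('wrist','plate_top')[:2]: print('plate',r,wray(c,f,r['centre'],.008))
for r in robot.place_of('wrist','cap_center')[:4]: print('cap',r,wray(c,f,r['centre'],zt-.0165))
print(t, to([.4365,-.1115,t[2]]))
E
```

```text
(345, 180) [ 0.5701 -0.0051  0.184 ]
(300, 190) [0.5531 0.0187 0.1836]
(350, 225) [ 0.5444 -0.0225  0.1842]
(328, 210) [0.5511 0.0012 0.1968]
hub [0.5517 0.0017 0.1973] exp z 0.18431429280713552
plate {'centre': [359.2, 258.1], 'score': 0.87} [ 0.461  -0.1461  0.008 ]
cap {'centre': [319.0, 196.6], 'score': 0.61} [0.5508 0.0005 0.1678]
cap {'centre': [61.2, 139.6], 'score': 0.59} [0.5197 0.1925 0.1678]
[0.5227 0.0356 0.2161] [-0.1355  0.1033 -0.0002]
```

```bash
python3 -m handwheel '[{"dp":[-0.005,0.004,0],"twist":[0,0,0]},{"dp":[-0.015,0.011,0],"twist":[0,0,0]},{"dp":[-0.03,0.023,0],"twist":[0,0,0]},{"dp":[-0.047,0.036,0],"twist":[0,0,0]},{"dp":[-0.064,0.049,0],"twist":[0,0,0]},{"dp":[-0.081,0.062,0],"twist":[0,0,0]},{"dp":[-0.098,0.075,0],"twist":[0,0,0]},{"dp":[-0.113,0.086,0],"twist":[0,0,0]},{"dp":[-0.125,0.095,0],"twist":[0,0,0]},{"dp":[-0.132,0.1,0],"twist":[0,0,0]},{"dp":[-0.1355,0.1033,0],"twist":[0,0,0]},{"dp":[-0.1355,0.1033,0],"twist":[0,0,0]}]'
python3 - <<'E'
from meas import *
p,W,c,f=wcloud(); s,t,R=tool(); cv2.imwrite('pics/w6.png',p)
zt=t[2]+.0187-.059-.008+.0165
print(t,s['force'],'expz',zt,'hubpix328,209',W[209,328],wray(c,f,(328,209),zt+.013))
for q,z in(('plate_top',.008),('cap_center',zt-.0165)):
  for n in('wrist','top','scene'):
    if n=='wrist':
        for r in robot.place_of(n,q)[:2]: print(n,q,r,wray(c,f,r['centre'],z))
    else:
        p2,W2,c2,f2=cloud(n); cv2.imwrite(f'pics/{n}6.png',p2)
        for r in robot.place_of(n,q)[:3]: print(n,q,r,at_z(c2,f2,r['centre'],z))
E
```

```text
time_s: 15.68
eef_pos: [0.4366, -0.1115, 0.2159]
orientation: [0.001, 0.981, 0.194, -0.0]
force: [0.4, -0.2, -2.1]
grip_width: 0.0147
[ 0.4367 -0.1112  0.2159] [ 1.335  -0.8452 -1.5441] expz 0.18412186818473986 hubpix328,209 [ 0.4654 -0.1455  0.1969] [ 0.4655 -0.1454  0.1971]
wrist plate_top {'centre': [289.8, 159.9], 'score': 0.77} [ 0.461  -0.1453  0.008 ]
top plate_top {'centre': [323.4, 201.5], 'score': 0.76} [ 0.4545 -0.1457  0.008 ]
scene plate_top {'centre': [301.4, 215.7], 'score': 0.82} [ 0.4594 -0.1393  0.008 ]
scene plate_top {'centre': [307.5, 164.9], 'score': 0.24} [ 0.6052 -0.3241  0.008 ]
wrist cap_center {'centre': [9.8, 55.9], 'score': 0.79} [0.4819 0.1256 0.1676]
wrist cap_center {'centre': [320.6, 197.1], 'score': 0.75} [ 0.4645 -0.1478  0.1676]
top cap_center {'centre': [149.8, 200.8], 'score': 0.88} [0.454  0.2644 0.1676]
top cap_center {'centre': [265.6, 230.2], 'score': 0.58} [0.3839 0.0109 0.1676]
scene cap_center {'centre': [283.9, 261.1], 'score': 0.9} [0.2915 0.1114 0.1676]
scene cap_center {'centre': [306.7, 170.6], 'score': 0.84} [ 0.4637 -0.1471  0.1676]
scene cap_center {'centre': [176.3, 300.0], 'score': 0.63} [0.3657 0.3349 0.1676]
```

View pics/w6.png

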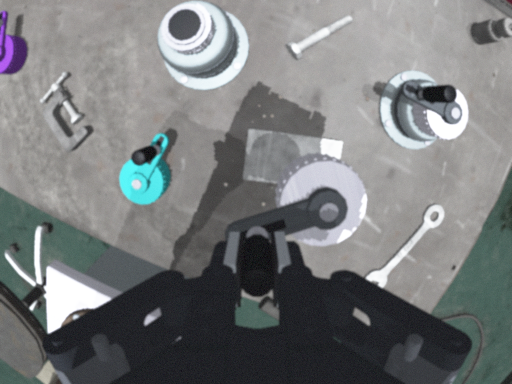

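The cap hangs at (0.4645, -0.146) over the plate's middle at (0.463, -0.1465). In the wrist view the hub is at (327,208), above the plate at (293,158). I lower it, stopping just above contact.

```bash
python3 -m handwheel '[{"dp":[0,0,0.006],"twist":[0,0,0]},{"dp":[0,0,0.018],"twist":[0,0,0]},{"dp":[0,0,0.032],"twist":[0,0,0]},{"dp":[0,0,0.046],"twist":[0,0,0]},{"dp":[0,0,0.06],"twist":[0,0,0]},{"dp":[0,0,0.074],"twist":[0,0,0]},{"dp":[0,0,0.088],"twist":[0,0,0]},{"dp":[0,0,0.102],"twist":[0,0,0]},{"dp":[0,0,0.114],"twist":[0,0,0]},{"dp":[0,0,0.123],"twist":[0,0,0]},{"dp":[0,0,0.13],"twist":[0,0,0]},{"dp":[0,0,0.134],"twist":[0,0,0]}]'
python3 -m handwheel '[{"dp":[0,0,0.002],"twist":[0,0,0]},{"dp":[0,0,0.004],"twist":[0,0,0]},{"dp":[0,0,0.006],"twist":[0,0,0]},{"dp":[0,0,0.008],"twist":[0,0,0]},{"dp":[0,0,0.010],"twist":[0,0,0]},{"dp":[0,0,0.012],"twist":[0,0,0]},{"dp":[0,0,0.012],"twist":[0,0,0]}]'
python3 - <<'E'
from meas import *
p,W,c,f=wcloud(); s,t,R=tool(); cv2.imwrite('pics/w7.png',p)
print(t,s['force'])
for uv in((345,180),(300,190),(350,225),(328,210)): print(uv,W[uv[1],uv[0]])
p2,_,_,_=cloud('scene'); cv2.imwrite('pics/s7.png',cv2.resize(p2[130:270,220:380],(800,700))[:600])
E
```

```text
time_s: 17.73
eef_pos: [0.4365, -0.1117, 0.0816]
orientation: [0.001, 0.981, 0.194, -0.0]
force: [0.1, 0.4, -1.7]
grip_width: 0.0148
time_s: 18.6
eef_pos: [0.4365, -0.1117, 0.0695]
orientation: [0.001, 0.981, 0.194, -0.0]
force: [-0.0, -0.7, -0.7]
grip_width: 0.0146
[ 0.4365 -0.1117  0.0696] [ 0.5482 -0.0511 -0.126 ]
(345, 180) [ 0.4842 -0.1503  0.0427]
(300, 190) [ 0.4678 -0.1273  0.0422]
(350, 225) [ 0.4592 -0.1675  0.0421]
(328, 210) [ 0.4658 -0.1443  0.0549]
```

View pics/w7.png

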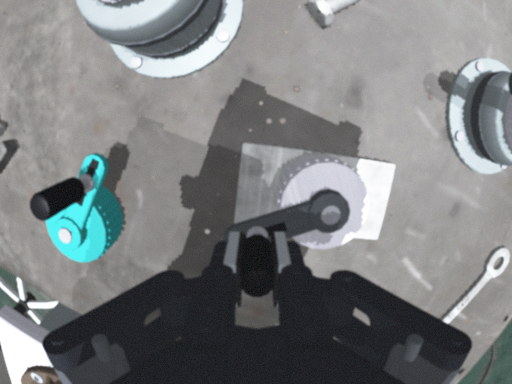

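View pics/s7.png

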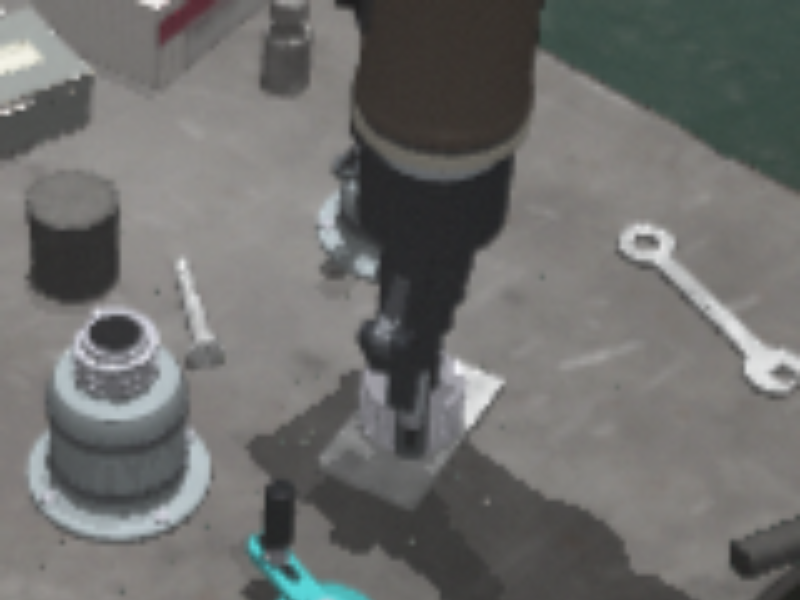

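The cap is on the plate: top face at z 0.042 and level, and the wrist force has dropped. I lower 4 mm more to relax the spring and check the centring before release.

```bash
python3 -c "
from meas import *
p,W,c,f=wcloud()
for uv in((243,145),(394,163),(377,240),(311,192)): print(wray(c,f,uv,.008))
for r in robot.place_of('wrist','plate_top')[:2]: print(r,wray(c,f,r['centre'],.008))
for r in robot.place_of('wrist','cap_center')[:2]: print(r,wray(c,f,r['centre'],.0245))"
python3 -m handwheel '[{"dp":[0,0,0.002],"twist":[0,0,0]},{"dp":[0,0,0.004],"twist":[0,0,0]},{"dp":[0,0,0.004],"twist":[0,0,0]}]'
```

```text
[ 0.4752 -0.0861  0.008 ]
[ 0.508  -0.1943  0.008 ]
[ 0.4474 -0.2126  0.008 ]
[ 0.4626 -0.144   0.008 ]
{'centre': [85.0, 220.6], 'score': 0.93} [0.3808 0.0074 0.0245]
{'centre': [321.6, 200.7], 'score': 0.74} [ 0.4631 -0.1486  0.0245]
time_s: 19.23
eef_pos: [0.4365, -0.1117, 0.0655]
orientation: [0.001, 0.981, 0.194, -0.001]
force: [-0.4, -0.4, -0.8]
grip_width: 0.0146
```

```bash
python3 -m handwheel '[{"dp":[0,0,0],"twist":[0,0,0]},{"dp":[0,0,0],"twist":[0,0,0]},{"dp":[0,0,0],"twist":[0,0,0]},{"dp":[0,0,0],"twist":[0,0,0]},{"dp":[0,0,0],"twist":[0,0,0]},{"dp":[0,0,0],"twist":[0,0,0]}]' 1
python3 -m handwheel '[{"dp":[0,0,-0.01],"twist":[0,0,0]},{"dp":[0,0,-0.025],"twist":[0,0,0]},{"dp":[0,0,-0.045],"twist":[0,0,0]},{"dp":[0,0,-0.065],"twist":[0,0,0]},{"dp":[0,0,-0.09],"twist":[0,0,0]},{"dp":[0,0,-0.12],"twist":[0,0,0]},{"dp":[0,0,-0.15],"twist":[0,0,0]},{"dp":[0,0,-0.17],"twist":[0,0,0]},{"dp":[0,0,-0.18],"twist":[0,0,0]},{"dp":[0,0,-0.18],"twist":[0,0,0]}]'
python3 - <<'E'
from meas import *
p,W,c,f=wcloud(); cv2.imwrite('pics/w8.png',p)
for q,z in(('plate_top',.008),('cap_center',.0245),('handle_grip',.0835)):
    for r in robot.place_of('wrist',q)[:3]: print(q,r,wray(c,f,r['centre'],z))
w=W.reshape(-1,3);k=w[(abs(w[:,0]-.464)<.028)&(abs(w[:,1]+.147)<.028)]
h=k[(k[:,2]>.035)&(k[:,2]<.047)];A=np.c_[h[:,:2],np.ones(len(h))];print('captop plane',np.linalg.lstsq(A,h[:,2],rcond=None)[0],np.median(h,0))
p2,_,_,_=cloud('scene'); cv2.imwrite('pics/s8.png',cv2.resize(p2[130:270,220:380],(800,700))[:600])
E
```

```text
time_s: 19.98
eef_pos: [0.4365, -0.1117, 0.0655]
orientation: [0.001, 0.981, 0.194, -0.0]
force: [-0.4, -0.1, -0.9]
grip_width: 0.0849
time_s: 21.22
eef_pos: [0.4367, -0.1114, 0.2459]
orientation: [0.001, 0.981, 0.194, -0.0]
force: [0.2, 0.5, -0.9]
grip_width: 0.0855
cap_center {'centre': [23.5, 56.9], 'score': 0.71} [0.4683 0.2817 0.0245]
cap_center {'centre': [290.2, 156.4], 'score': 0.67} [ 0.464  -0.1463  0.0245]
cap_center {'centre': [151.6, 174.0], 'score': 0.61} [0.3759 0.011  0.0245]
handle_grip {'centre': [211.1, 51.4], 'score': 0.66} [ 0.5408 -0.0194  0.0835]
handle_grip {'centre': [255.7, 178.8], 'score': 0.64} [ 0.4342 -0.1123  0.0835]
handle_grip {'centre': [151.4, 149.6], 'score': 0.6} [0.422  0.0041 0.0835]
captop plane [-0.0049 -0.0039  0.0432] [ 0.4704 -0.1493  0.0416]
```

View pics/w8.png

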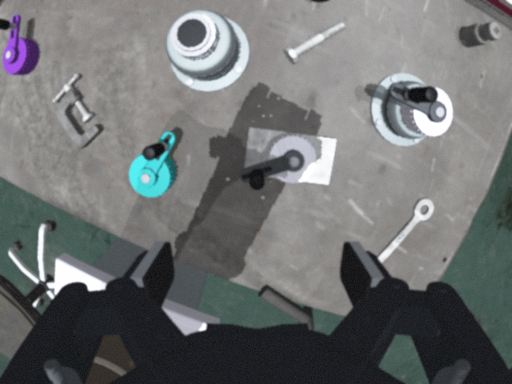

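View pics/s8.png

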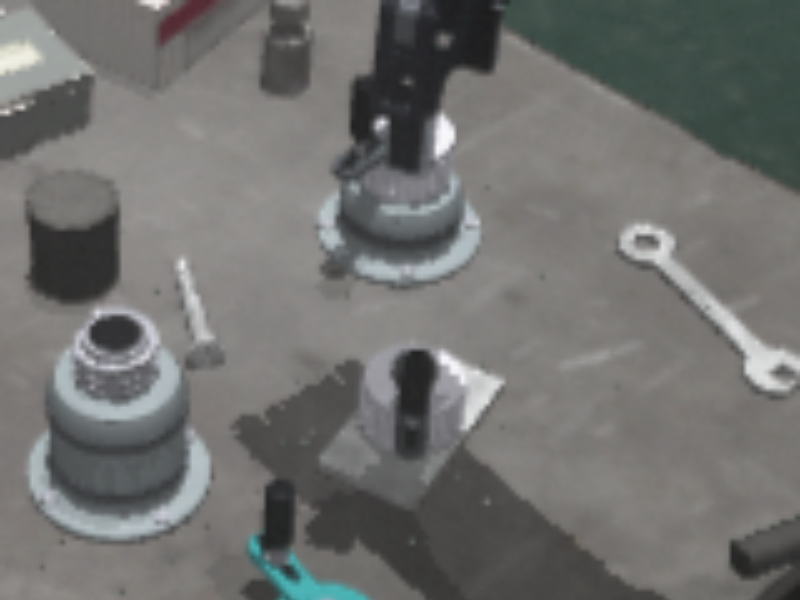

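The cap stands upright on the middle of the plate (wrist view: cap at (291,158) on the plate centred near (291,157)), and the gripper is clear. I hand in.

```bash
python3 -c "
from cell import robot
print(robot.hand_in())"
```

```text
the job is handed in; nothing more can be done
None
```

I wound the taller canister's cap off 2.25 turns counter-clockwise by its crank and lifted it straight up clear of the neck. I then set it upright on the middle of the steel plate and backed the open gripper well away, about 21 s in on the robot's clock. I never went near the short canister, and the forces read after each move stayed at about 2 N or less.

My last checks put the cap at about (0.464, -0.146), roughly 1 to 4 mm from the plate's middle, with its top face at z 0.042 and within 0.5° of level. In the final wrist picture the networks did not report the plate, and earlier plate estimates differed by up to about 10 mm. The centring therefore rests on the plate edges and corners I measured in earlier pictures and on the final view, and it is well inside the 25 mm allowed. No check failed.

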